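Unlock the screwdriving nest and slide it to the driving station

TASK

Pull the sprung black plunger knob on the green block up, turn it counterclockwise (seen from above) and let it snap down into its parking notch so that it stays held up without you and the plunger clears the nest. With the knob parked, slide the orange nest fully home against the rubber stop and let go. Never force the knob or the nest or ram the stop, and leave the other things on the bench where they are.

Things in the scene. Friction and masses are not known exactly. Their poses are not given: they have to be found in the camera images.
- fixture: Fixture fixed to the bench: dark base 14 mm thick, x -115 to 105, y -160 to 160 mm from the origin, which lies on its underside, z up. Green plunger block 64 x 64 mm, z 44 to 66 mm, centred at x -60, y 0. The orange nest slides along the fixture's +y to a rubber pad on a grey block (x 25 to 55, y 105 to 131, top z 64 mm). Dots: red = locked notch, yellow = parking notch, only roughly.
- knob: Black wing knob with the plunger under it. Origin on its vertical axis, at the green block's top when locked; z up, x along the wing to the red pointer. Wing 44 mm long (x), 14 thick (y), 16 to 48 mm above the origin: grip it across its thickness. A red square pin (5 mm thick) points along x to 29 mm from the axis, just above the origin, in the notches of a steel collar (radius 28, 11 mm high).
- knob_grip (a point): Point on the knob's axis where the wing is best gripped, 36 mm above the knob's origin; it rises with the knob.
- plunger (a joint): How far the knob is pulled up, m: 0 locked down (the plunger below then stands in a hole of the nest's aluminium tongue), about 0.0075 in the parking notch, about 0.0105 with the pin resting on top of the collar, 0.015 hard pull stop. A spring pulls it down: 8 N at 0, plus 0.35 N per mm.
- turn (a joint): Turn of the knob, rad, counterclockwise from above: 0 in the locked notch (0.05 play); free above 0.011 m of pull; ends at 1.8. The parking notch, 3 mm deep, 1.5 mm play either side of the pin, lies between 0.98 and 1.42, different on each unit: feel for it, e.g. rest the pin on the collar and turn it along until the spring drops it in. Let go, it stays there, or wherever it rests on the collar.
- slide (a joint): How far the nest is slid along the fixture's +y, m: 0 at the start (locked), 0.100 touching the rubber stop. Friction 2 N, total mass 0.7 kg. Free only with the plunger up 0.005 m or more; it stays where it is left.
- nest_post (a point): On the axis of the black upright post of the nest (24 mm diameter, 40 mm tall, standing on the orange plate whose top is 38 mm above the bench), 26 mm above the plate, 14 mm below the post's top. Orange plate 120 (x) x 110 (y) mm, centred on the post. Grip or push the post to slide the nest.
- screw_tray: Bystander: open blue tray 80 x 70 x 30 mm, origin at the centre of its underside.
- threadlock: Bystander: red bottle, 36 mm diameter, 85 mm tall, standing, origin at the centre of its underside.
- spare_module: Bystander: white box 70 x 50 x 28 mm, origin at the centre of its underside.

How it is judged:
By the outcome, as a careful person would: the job done as asked, in the order asked, and still so for the second after the job is handed in, with the robot touching nothing.
It also fails if it takes over 64 s, if anything falls off the work surface, if the arm or the gripper's body presses on something with over 40 N, if the wrist force passes 120 N, or if a joint passes its speed limit or range.

ROBOT

A 6-joint arm with a two-finger parallel gripper is mounted at the origin on the work surface. World frame = base frame: x ahead of the robot, y to its left, z up, the work surface at z = 0. Lengths are in m, angles in rad, forces in N, time in s.
With the tool pointing down it reaches from about 0.325 to 0.925 m from the base axis. Payload 3.1 kg.
Tool frame: the origin (TCP) lies midway between the tips of the shut fingers; the grasp point (between the pads) lies 19 mm behind it; y points along the fingers, z is the direction in which the jaws open and shut, and the axes are right-handed (so a half turn about y gives the same grasp; the last joint's range is limited). The gripper opens to 85 mm and grips with 20 to 120 N. Pads are 22 mm wide; open, the fingers measure 114 mm over their backs; the gripper's body (76 mm by 85 mm) begins 54 mm behind the grasp point. The pads swing forward as they close: fully open they stand 13 mm farther back than shut.
Start: joints at [1.029, 0.217, 1.613, -0, 1.311, -0.112], TCP at [0.26, 0.568, 0.231] pointing down, gripper open.
Joint ranges: [-2.75, 2.75], [-0.78, 2.1], [0.31, 2.55], [-1.13, 4.27], [0.13, 2.63], [-2.58, 2.58]. Speed limits (rad/s): [2.79, 2.79, 3.14, 3.14, 3.14, 3.14].

INTERFACE

Orientations are given as a unit quaternion [x, y, z, w].
In Python, from bench import sense, capture, sign_off gives the robot as it stands.
- The arm moves only by the tool play_rows, never from a script. Its argument "rows" is a list of rows, each a list of 3 entries, a list of its own where there are three numbers: the shift along the tool's x, y, z in m, then the turn, a rotation vector about the tool's x, y, z in rad, then the opening, from 0 (shut) to 1 (fully open). A call has 1 to 5 rows; each row is the pose to reach, as a shift and turn from the pose commanded when the call began, along the tool's axes at that moment; what a row does not reach only later rows make up. A row lasts 1/10 s, in which the tool goes at most 50 mm and 8.59 degrees, less where a joint would pass 70% of its speed; a pose out of reach is approached as far as the arm can. A call with a gripper value outside its range is refused whole. The fingers move at their own pace and stop on an object; "newtons" is the grip in N (left out, the last holds). Time passes only in rows, so rows that repeat a pose let the fingers close. It gives the time, the measured TCP pose, the force and the opening at its end, in the units of the state.
- sense(): the state, without advancing time (a new reading comes with each control period).
- capture(name): name is "scene" or "top"; returns a dict with "image" (400x640x3 uint8, red, green, blue), "range_z" (400x640 float32, m along the optical axis (not along the pixel's ray), 0 where there is no reading), "K" (3x3 intrinsics, pixels), "position" and "orientation" of the camera in the world. Camera axes: x right, y down, z forward; pixel columns grow to the right and rows downward; lengths in m; the calibration is good to about 2 mm. A picture is of the moment at which its call begins.
- sign_off(): hands the job in, once; it reports no verdict.
The state is a dict: "time_s": time; "qpos": joint angles; "qd": joint speeds; "tau": joint torques, N m; "eef_pos": TCP position; "tool_rot": TCP orientation; "ft_force": force on the tool from outside, world axes, zero at the start; "ft_torque": the same for the moment, N m; "width": finger opening in m.
Only numpy, scipy, OpenCV 4.12 (cv2) and the standard library are available. Lean on these libraries where they do the work, as an engineer would, in place of code of your own. Each camera call takes 0.05 s, during which the arm holds its last target.

## Working session

There is one attempt and no reset: what is moved stays moved. The work goes in short steps, Python scripts to look and compute and a tool call to move; the robot and the scene stay as the last step left them, time stands still between calls to the robot, and variables do not carry over. Pictures are saved under pics/ and viewed, and the job is handed in when it is done.

Besides the shell and the picture viewer there is one more tool, called after ">>>" in YAML: its name, and indented under it one key for each argument. play_rows: Moves the arm, as the interface text tells. Its arguments: {"type":"object","properties":{"rows":{"type":"array","items":{"type":"array"}},"newtons":{"type":"number"}},"required":["rows"]}

```bash
mkdir -p pics; ls; cat > h.py <<'E'
import numpy as np, cv2
from bench import sense, capture, sign_off
from scipy.spatial.transform import Rotation as R
def cam(n):
    c=capture(n); np.savez(f'{n}.npz',**c); return c
def pts(c):
    K=np.array(c['K']);h,w=c['range_z'].shape
    u,v=np.meshgrid(np.arange(w),np.arange(h));z=c['range_z']
    p=np.stack([(u-K[0,2])/K[0,0]*z,(v-K[1,2])/K[1,1]*z,z],-1)
    return p@R.from_quat(c['orientation']).as_matrix().T+np.array(c['position'])
E
python3 - <<'E'
from h import *
for n in ('scene','top'):
    c=cam(n); cv2.imwrite(f'pics/{n}0.png',c['image'][:,:,::-1]); print(n,c['K'],c['position'],c['orientation'])
print(sense())
E
```

```text
pics
scene [[503.67896465   0.         324.87488677]
 [  0.         503.67896465 198.51358837]
 [  0.           0.           1.        ]] [1.23783557 0.31757962 0.59106309] [ 0.47730739  0.75386839 -0.38236181 -0.24012404]
top [[401.71672435   0.         328.58350343]
 [  0.         401.71672435 196.48838013]
 [  0.           0.           1.        ]] [0.46408498 0.03262625 0.83665065] [ 0.70890676 -0.69986779  0.06253209 -0.06104115]
{'time_s': 0.1, 'qpos': array([ 1.02881762e+00,  2.17709979e-01,  1.61483245e+00, -2.58670560e-05,
        1.31129011e+00, -1.12189636e-01]), 'qd': array([ 2.33741687e-05, -1.03359753e-04, -4.29884424e-03, -9.37348265e-04,
        1.04749554e-03, -5.98706764e-04]), 'tau': array([-1.37603565e-03, -3.98078871e+01, -3.04966950e+01, -2.21486266e-04,
        4.31083550e-03,  2.81529168e-05]), 'eef_pos': array([0.26001074, 0.56751195, 0.23004876]), 'tool_rot': array([ 0.69159538, -0.15103022,  0.1505381 , -0.69008984]), 'ft_force': array([ 0.85844194, -0.17714734,  0.06522189]), 'ft_torque': array([-0.00075349,  0.01009969, -0.03286036]), 'width': 0.08549927991033925}
```

View pics/scene0.png

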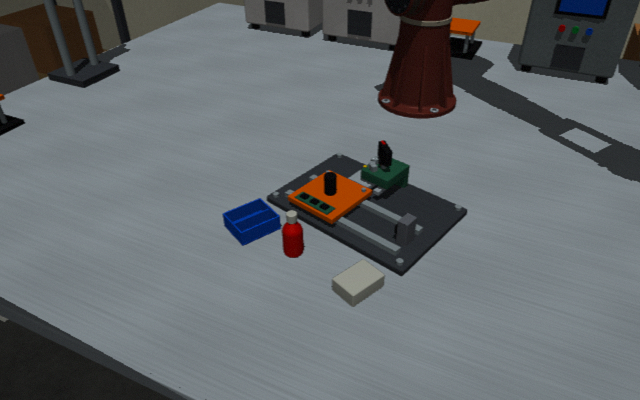

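View pics/top0.png

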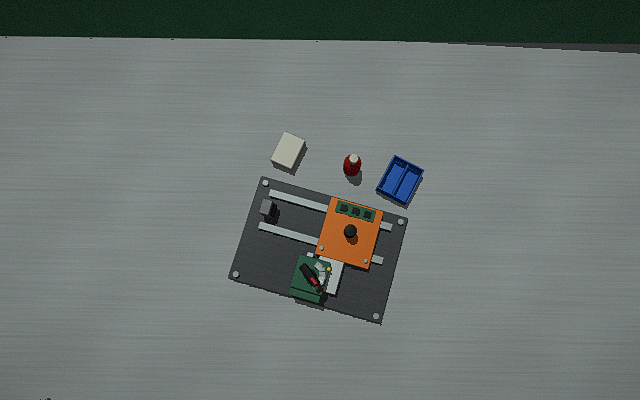

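```bash
python3 - <<'E'
from h import *
c=dict(np.load('top.npz')); P=pts(c); im=c['image']
big=cv2.resize(im[170:340,215:435],None,fx=3.6,fy=3.5,interpolation=cv2.INTER_CUBIC); cv2.imwrite('pics/top_zoom.png',big[:,:,::-1])
c2=dict(np.load('scene.npz')); cv2.imwrite('pics/scene_zoom.png',cv2.resize(c2['image'][130:280,260:480],None,fx=3.6,fy=3.6,interpolation=cv2.INTER_CUBIC)[:,:,::-1])
hsv=cv2.cvtColor(im,cv2.COLOR_RGB2HSV)
z=P[...,2]
def rect(m,nm,zz=None):
    m=m.astype(np.uint8); n,l,s,_=cv2.connectedComponentsWithStats(m); k=1+np.argmax(s[1:,4]); m=l==k
    q=P[m]; r=cv2.minAreaRect((q[:,:2]*1000).astype(np.float32)); print(nm,m.sum(),'rect',np.round(r[0],1),np.round(r[1],1),round(r[2],2),'mean',q.mean(0).round(4), 'zmed',np.median(q[:,2]).round(4))
    return m
H,S,V=[hsv[...,i].astype(int) for i in range(3)]
roi=np.zeros_like(z,bool); roi[150:340,215:430]=1
print('bench z',np.median(z[50:120,100:600]))
rect(roi&(z>0.007)&(z<0.1),'whole')
o=rect(roi&(H<20)&(S>150)&(V>120)&(z<.05),'orange')
rect(roi&(H>60)&(H<95)&(S>80)&(P[...,0]<.36)&(z>.055)&(z<.075),'green')
k=rect(roi&(z>0.095)&(z<.13),'knobtop')
q=P[k]; d=q[:,:2]-q[:,:2].mean(0); w,v=np.linalg.eigh(d.T@d/len(d)); print(np.sqrt(w),v[:,1],np.degrees(np.arctan2(v[1,1],v[0,1])),q[:,2].max())
rect(roi&(z>0.07)&(z<.09)&(P[...,0]>.37),'post/bottle')
for y in range(255,300,3): print(y,' '.join('%3d'%(1000*z[y,x]) for x in range(285,345,3)))
E
```

```text
bench z 0.00044906393359783747
whole 16756 rect [504.4  50.6] [320.5 220.5] 74.43 mean [0.5015 0.0495 0.0249] zmed 0.0152
orange 2476 rect [534.5  -9.6] [108.4 118.8] 74.45 mean [ 0.526  -0.007   0.0381] zmed 0.0381Traceback (most recent call last):
  File "<stdin>", line 16, in <module>
  File "<stdin>", line 8, in rect
    return _wrapfunc(a, 'argmax', axis=axis, out=out, **kwds)
    return bound(*args, **kwds)
ValueError: attempt to get argmax of an empty sequence
```

```bash
python3 - <<'E'
from h import *
c=dict(np.load('top.npz')); P=pts(c); im=c['image']
hsv=cv2.cvtColor(im,cv2.COLOR_RGB2HSV)
z=P[...,2]
yaw=np.radians(-15.57); o=np.array([.5092,.0493]); M=np.array([[np.cos(yaw),-np.sin(yaw)],[np.sin(yaw),np.cos(yaw)]])
F=(P[...,:2]-o)@M
def st(nm,m):
    r=cv2.minAreaRect((F[m]*1000).astype(np.float32)); print(nm,m.sum(),np.round(r[0],1),np.round(r[1],1),round(r[2],1),'mean',(F[m].mean(0)*1000).round(1),'z',np.percentile(z[m]*1000,[5,50,95]).round(1))
fx,fy=F[...,0],F[...,1]
nb=(abs(fx)<.2)&(abs(fy)<.2)
st('green',nb&(z>.062)&(z<.069)&(fx<-.02)&(fx>-.1)&(abs(fy)<.04))
k=nb&(z>.1)&(fx<0)&(abs(fy)<.05); st('knob>100',k)
k=nb&(z>.109)&(fx<0)&(abs(fy)<.05); st('knobtop',k)
q=F[k]; d=q-q.mean(0); w,v=np.linalg.eigh(d.T@d); print(np.degrees(np.arctan2(v[1,1],v[0,1])))
st('post',nb&(z>.073)&(z<.09)&(fx>0)&(fy<0)); st('plate',nb&(z>.034)&(z<.042)&(fx>-.035)&(fy<.04)&(fy>-.12)&(hsv[...,1]>150))
st('stop',nb&(z>.06)&(z<.07)&(fx>0)&(fy>.08))
# grid-ray: red mask
H,S,V=[hsv[...,i].astype(int) for i in range(3)]
st('red',nb&((H<8)|(H>172))&(S>120)&(fx<0)); st('yellow',nb&(H>22)&(H<34)&(S>120)&(fx<0))
E
```

```text
green 805 [-64.1  -0.2] [71.9 63.9] 0.1 mean [-63.8   2.7] z [62.6 65.7 68. ]
knob>100 1247 [-49.3  -7.8] [43.7 40.3] 55.0 mean [-42.4 -23.6] z [113.1 836.7 836.7]
knobtop 1244 [-49.3  -7.8] [43.7 40.3] 55.0 mean [-42.4 -23.7] z [113.1 836.7 836.7]
124.55985518455081
post 200 [105.7 -32.5] [158.4  22.8] 14.9 mean [ 91.3 -37.6] z [75.9 78.8 86.5]
plate 2698 [ 75.1 -50. ] [110.  190.3] 90.0 mean [ 33.2 -50.2] z [35.8 38.1 40.4]
stop 159 [ 39.8 120.8] [29.7 20.1] 0.2 mean [ 39.7 120.4] z [61.5 64.1 66.1]
red 62 [-22.9  20.3] [160.7  54. ] 57.5 mean [-65.8 -12.2] z [ 13.4 112.6 117.1]
yellow 16 [-24.5  27.4] [127.2  66.8] 44.8 mean [-36.4  -6.7] z [12.  65.3 69.2]
```

View pics/top_zoom.png

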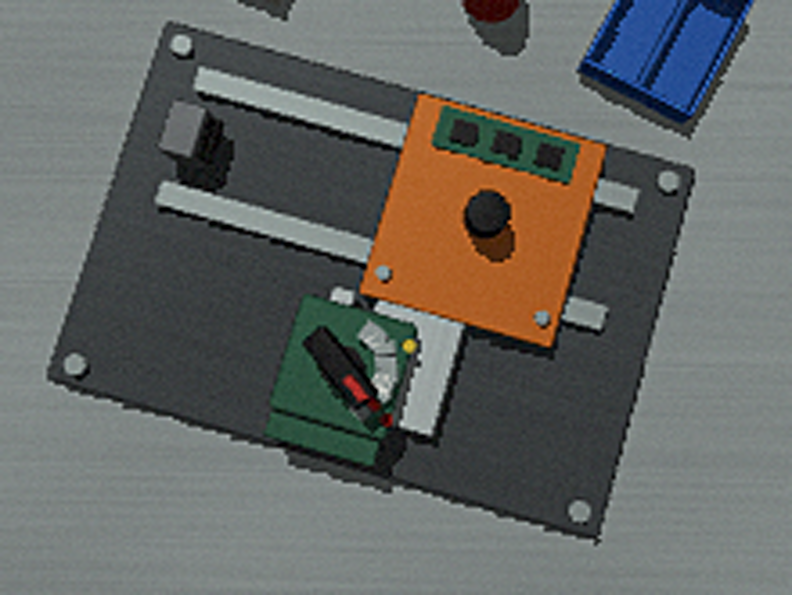

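View pics/scene_zoom.png

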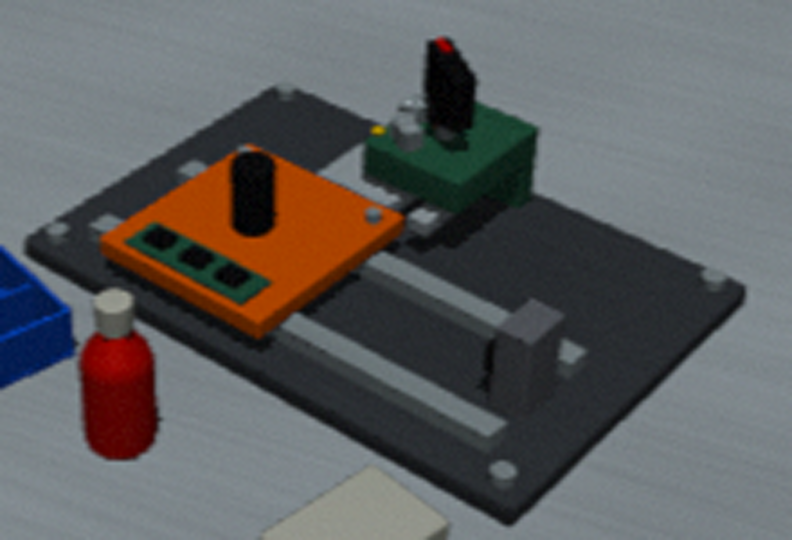

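```bash
python3 - <<'E'
from h import *
c=dict(np.load('top.npz')); P=pts(c); im=c['image']
hsv=cv2.cvtColor(im,cv2.COLOR_RGB2HSV)
z=P[...,2]
yaw=np.radians(-15.57); o=np.array([.5092,.0493]); M=np.array([[np.cos(yaw),-np.sin(yaw)],[np.sin(yaw),np.cos(yaw)]])
F=(P[...,:2]-o)@M
def st(nm,m):
    r=cv2.minAreaRect((F[m]*1000).astype(np.float32)); print(nm,m.sum(),np.round(r[0],1),np.round(r[1],1),round(r[2],1),'mean',(F[m].mean(0)*1000).round(1),'z',np.percentile(z[m]*1000,[5,50,95]).round(1))
fx,fy=F[...,0],F[...,1]
nb=(abs(fx)<.17)&(abs(fy)<.2)&(z<.2)
for lo in (.1,.108,.111):
    k=nb&(z>lo)&(fx<0)&(abs(fy)<.05); st('knob',k)
    q=F[k]; d=q-q.mean(0); w,v=np.linalg.eigh(d.T@d); print(np.degrees(np.arctan2(v[1,1],v[0,1])))
st('post',nb&(z>.073)&(z<.09)&(fx>0)&(fx<.06)&(fy<0)); st('plate',nb&(z>.034)&(z<.042)&(fx>-.025)&(fx<.105)&(fy<.04)&(fy>-.12)&(hsv[...,1]>150))
H,S,V=[hsv[...,i].astype(int) for i in range(3)]
r=nb&((H<8)|(H>172))&(S>120)&(fx<0)&(abs(fy)<.04);st('red',r&(z>.1)); st('redlow',r&(z<.08)); st('yellow',nb&(H>22)&(H<34)&(S>120)&(fx<0)&(abs(fy)<.04))
print(o+M@[-.06,0],o+M@[.04,-.05])
E
```

```text
knob 204 [-60.1  -0.3] [43.7 14. ] 55.0 mean [-60.   -0.5] z [111.  113.7 116.1]
55.547140227775046
knob 201 [-60.1  -0.3] [43.7 14. ] 55.0 mean [-60.1  -0.4] z [111.5 113.7 116.1]
55.45208881438681
knob 193 [-60.   -0.1] [43.4 13.9] 55.1 mean [-60.   -0.3] z [111.8 113.8 116.1]
54.84061371550941
post 123 [ 39.3 -50.1] [21.1 22.8] 16.5 mean [ 39.5 -50. ] z [75.6 78.1 80.1]
plate 2683 [ 40. -50.] [119.9 110.1] 0.1 mean [ 32.5 -50.4] z [35.8 38.1 40.4]
red 35 [-61.7  -0.3] [40.8 11.7] 48.5 mean [-66.3  -9.3] z [111.4 114.6 117.3]
redlow 23 [-44.5 -14.5] [90.1 12.1] 19.3 mean [-72.  -24.1] z [15.8 67.4 71.6]
yellow 13 [-66.2 -14.3] [ 6.9 67.5] 58.5 mean [-44.  -27.6] z [40.2 65.9 69.3]
[0.45140181 0.06540493] [ 0.53431136 -0.00960178]
```

```bash
cat >> h.py <<'E'
def down(jaw):  # jaw = world angle (deg) of tool z; tool y down
    a=np.radians(jaw); z=np.array([np.cos(a),np.sin(a),0]); y=np.array([0,0,-1.]); return R.from_matrix(np.stack([np.cross(y,z),y,z],1))
def delta(p,jaw):
    s=sense(); R0=R.from_quat(s['tool_rot'])
    return R0.inv().apply(np.array(p)-s['eef_pos']).round(4),(R0.inv()*down(jaw)).as_rotvec().round(4)
def show():
    s=sense(); m=R.from_quat(s['tool_rot']).as_matrix()
    print('t',s['time_s'],'p',s['eef_pos'].round(4),'jaw',np.degrees(np.arctan2(m[1,2],m[0,2])).round(2),'y',m[:,1].round(4),'F',s['ft_force'].round(2),'T',s['ft_torque'].round(3),'w',round(s['width'],4),'q',s['qpos'].round(3))
E
python3 - <<'E'
from h import *
show()
print(delta([.4514,.0654,.16],129.6)); print(delta([.4514,.0654,.16],-50.4))
E
```

```text
t 0.1 p [0.26   0.5675 0.23  ] jaw 65.38 y [-0.0011 -0.0019 -1.    ] F [ 0.86 -0.18  0.07] T [-0.001  0.01  -0.033] w 0.0855 q [ 1.029  0.218  1.615 -0.     1.311 -0.112]
(array([ 0.3832,  0.0708, -0.3765]), array([ 0.0019, -1.1209, -0.0015]))
(array([ 0.3832,  0.0708, -0.3765]), array([1.6000e-03, 2.0207e+00, 2.1000e-03]))
```

>>> play_rows:
  rows:
    - [[0.383,0.0,-0.376],[0,2.02,0],1]
    - [[0.383,0.0,-0.376],[0,2.02,0],1]
    - [[0.383,0.0,-0.376],[0,2.02,0],1]
    - [[0.383,0.0,-0.376],[0,2.02,0],1]
    - [[0.383,0.0,-0.376],[0,2.02,0],1]
  newtons: 40

```text
time_s: 0.6
eef_pos: [0.3495, 0.3326, 0.2308]
tool_rot: [0.587, -0.395, 0.395, -0.586]
ft_force: [0.8, 0.5, 0.9]
width: 0.0853
```

```bash
python3 - <<'E'
from h import *
show()
print(delta([.4514,.0654,.16],-50.4))
E
```

```text
t 0.6 p [0.3495 0.3326 0.2308] jaw 22.09 y [-4.e-04 -6.e-04 -1.e+00] F [0.85 0.46 0.9 ] T [-0.017 -0.071  0.079] w 0.0853 q [ 0.615 -0.092  1.941 -0.     1.294  0.23 ]
(array([ 0.2859,  0.0709, -0.0061]), array([2.0000e-04, 1.2652e+00, 7.0000e-04]))
```

>>> play_rows:
  rows:
    - [[0.286,0.0,-0.006],[0,1.265,0],1]
    - [[0.286,0.0,-0.006],[0,1.265,0],1]
    - [[0.286,0.0,-0.006],[0,1.265,0],1]
    - [[0.286,0.0,-0.006],[0,1.265,0],1]
    - [[0.286,0.0,-0.006],[0,1.265,0],1]

```text
time_s: 1.1
eef_pos: [0.44, 0.0996, 0.2311]
tool_rot: [-0.401, 0.582, -0.582, 0.401]
ft_force: [0.4, -0.1, -0.2]
width: 0.0853
```

```bash
python3 - <<'E'
from h import *
show()
print(delta([.4514,.0654,.16],-50.4))
E
```

```text
t 1.1 p [0.44   0.0996 0.2311] jaw -20.92 y [ 1.e-04  1.e-04 -1.e+00] F [ 0.4  -0.07 -0.17] T [-0.009  0.004  0.011] w 0.0853 q [ 0.067 -0.168  2.007  0.     1.303  0.432]
(array([0.0279, 0.0711, 0.0229]), array([ 0.000e+00,  5.145e-01, -2.000e-04]))
```

>>> play_rows:
  rows:
    - [[0.028,0.03,0.023],[0,0.5145,0],1]
    - [[0.028,0.05,0.023],[0,0.5145,0],1]
    - [[0.028,0.07,0.023],[0,0.5145,0],1]
    - [[0.028,0.07,0.023],[0,0.5145,0],1]
    - [[0.028,0.07,0.023],[0,0.5145,0],1]

```text
time_s: 1.6
eef_pos: [0.4506, 0.067, 0.1599]
tool_rot: [-0.242, 0.665, -0.664, 0.24]
ft_force: [1.0, -0.7, 0.2]
width: 0.0853
```

```bash
python3 - <<'E'
from h import *
show()
print(delta([.4514,.0654,.083],-50.4))
c=cam('scene'); cv2.imwrite('pics/s1.png',cv2.resize(c['image'][80:280,260:480],None,fx=3.6,fy=3,interpolation=cv2.INTER_CUBIC)[:,:,::-1])
E
```

```text
t 1.6 p [0.4506 0.067  0.1599] jaw -50.07 y [-3.e-03  1.e-04 -1.e+00] F [ 1.   -0.69  0.23] T [-0.008  0.023  0.048] w 0.0853 q [-0.007 -0.073  2.064  0.     1.154  0.867]
(array([0.0002, 0.0769, 0.0019]), array([0.002 , 0.0058, 0.0023]))
```

View pics/s1.png

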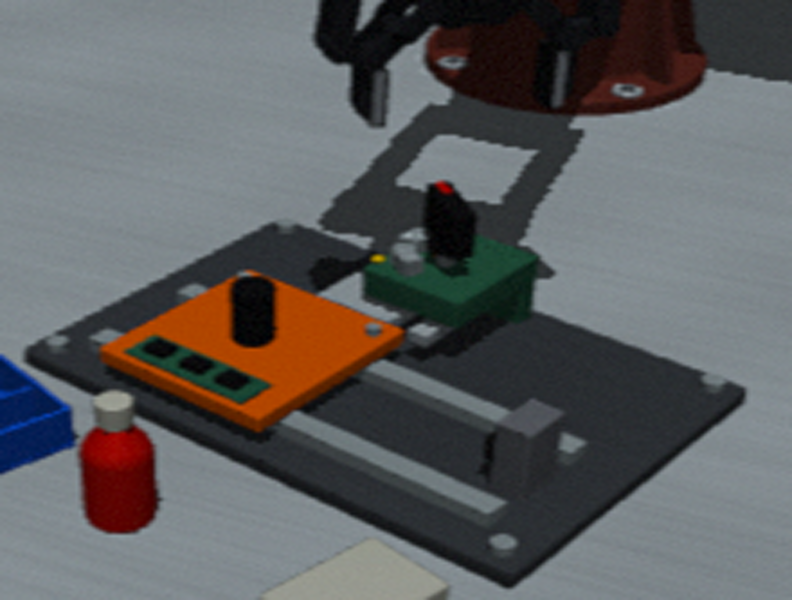

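The open fingers at (375,95) and (560,75) straddle the wing below at (450,220). I'll descend.

>>> play_rows:
  rows:
    - [[0,0.025,0.002],[0,0.005,0],1]
    - [[0,0.05,0.002],[0,0.005,0],1]
    - [[0,0.068,0.002],[0,0.005,0],1]
    - [[0,0.077,0.002],[0,0.005,0],1]
    - [[0,0.077,0.002],[0,0.005,0],1]

```text
time_s: 2.15
eef_pos: [0.4522, 0.0659, 0.0835]
tool_rot: [-0.241, 0.665, -0.665, 0.24]
ft_force: [-0.0, 0.5, 0.2]
width: 0.0857
```

```bash
python3 - <<'E'
from h import *
show()
print(delta([.4514,.0654,.083],-50.4))
E
```

```text
t 2.15 p [0.4522 0.0659 0.0835] jaw -50.27 y [-0.0022  0.     -1.    ] F [-0.05  0.52  0.21] T [-0.037 -0.036  0.015] w 0.0857 q [-0.009  0.049  2.11  -0.     0.985  0.868]
(array([ 0.0009,  0.0005, -0.0001]), array([0.0014, 0.0022, 0.0017]))
```

>>> play_rows:
  rows:
    - [[0.0005,0,0],[0,0,0],0.4]
    - [[0.0005,0,0],[0,0,0],0.25]
    - [[0.0005,0,0],[0,0,0],0.15]
    - [[0.0005,0,0],[0,0,0],0.05]
    - [[0.0005,0,0],[0,0,0],0]
  newtons: 50

```text
time_s: 2.65
eef_pos: [0.4518, 0.0668, 0.0849]
tool_rot: [-0.24, 0.667, -0.664, 0.239]
ft_force: [-7.7, 8.5, 20.6]
width: 0.0133
```

>>> play_rows:
  rows:
    - [[0,0,0],[0,0,0],0]
    - [[0,0,0],[0,0,0],0]
    - [[0,0,0],[0,0,0],0]
    - [[0,0,0],[0,0,0],0]

```text
time_s: 3.05
eef_pos: [0.4518, 0.0668, 0.0851]
tool_rot: [-0.24, 0.667, -0.664, 0.239]
ft_force: [-4.5, 4.3, 7.7]
width: 0.0132
```

```bash
python3 - <<'E'
from h import *
show()
E
```

```text
t 3.05 p [0.4518 0.0668 0.0851] jaw -50.38 y [-0.0024  0.003  -1.    ] F [-4.55  4.3   7.66] T [ 0.706  0.711 -0.034] w 0.0132 q [-0.009  0.045  2.11   0.004  0.989  0.868]
```

>>> play_rows:
  rows:
    - [[0,-0.001,-0.0005],[0,0,0],0]
    - [[0,-0.0015,-0.001],[0,0,0],0]
    - [[0,-0.0015,-0.001],[0,0,0],0]

```text
time_s: 3.35
eef_pos: [0.4517, 0.0668, 0.0852]
tool_rot: [-0.24, 0.666, -0.665, 0.24]
ft_force: [1.5, 4.5, -4.9]
width: 0.0132
```

```bash
python3 - <<'E'
from h import *
show()
E
```

```text
t 3.35 p [0.4517 0.0668 0.0852] jaw -50.36 y [-1.0e-04  1.4e-03 -1.0e+00] F [ 1.45  4.5  -4.92] T [ 0.781 -0.326  0.02 ] w 0.0132 q [-8.000e-03  4.400e-02  2.111e+00  2.000e-03  9.870e-01  8.700e-01]
```

>>> play_rows:
  rows:
    - [[0,-0.002,0],[0,0,0],0]
    - [[0,-0.004,0],[0,0,0],0]
    - [[0,-0.006,0],[0,0,0],0]
    - [[0,-0.006,0],[0,0,0],0]

```text
time_s: 3.75
eef_pos: [0.4516, 0.0668, 0.0906]
tool_rot: [-0.239, 0.666, -0.665, 0.24]
ft_force: [3.8, 5.4, -11.4]
width: 0.0132
```

```bash
python3 - <<'E'
from h import *
show()
E
```

```text
t 3.75 p [0.4516 0.0668 0.0906] jaw -50.37 y [ 0.      0.0016 -1.    ] F [  3.82   5.4  -11.45] T [ 0.891 -0.765 -0.037] w 0.0132 q [-8.000e-03  3.400e-02  2.109e+00  2.000e-03  9.990e-01  8.700e-01]
```

>>> play_rows:
  rows:
    - [[0,-0.002,-0.0003],[0,0,0],0]
    - [[0,-0.004,-0.0003],[0,0,0],0]
    - [[0,-0.006,-0.0003],[0,0,0],0]
    - [[0,-0.0072,-0.0003],[0,0,0],0]
    - [[0,-0.0072,-0.0003],[0,0,0],0]

```text
time_s: 4.25
eef_pos: [0.4516, 0.0669, 0.0974]
tool_rot: [-0.239, 0.666, -0.665, 0.24]
ft_force: [4.2, 4.3, -13.3]
width: 0.0131
```

```bash
python3 - <<'E'
from h import *
show()
E
```

```text
t 4.25 p [0.4516 0.0669 0.0974] jaw -50.37 y [ 6.0e-04  1.3e-03 -1.0e+00] F [  4.24   4.28 -13.25] T [ 0.719 -0.894 -0.027] w 0.0131 q [-8.000e-03  2.200e-02  2.106e+00  2.000e-03  1.013e+00  8.710e-01]
```

>>> play_rows:
  rows:
    - [[-0.0006,0,0],[0,0,0],0]
    - [[-0.0006,0,0],[0,-0.06,0],0]
    - [[-0.0006,0,0],[0,-0.12,0],0]
    - [[-0.0006,0,0],[0,-0.2,0],0]
    - [[-0.0006,0,0],[0,-0.2,0],0]

```text
time_s: 4.75
eef_pos: [0.4515, 0.067, 0.097]
tool_rot: [-0.306, 0.638, -0.637, 0.305]
ft_force: [3.8, 3.4, -13.6]
width: 0.0131
```

```bash
python3 - <<'E'
from h import *
show()
E
```

```text
t 4.75 p [0.4515 0.067  0.097 ] jaw -38.82 y [-7.e-04  7.e-04 -1.e+00] F [  3.81   3.44 -13.55] T [ 0.601 -0.819  0.025] w 0.0131 q [-7.000e-03  2.300e-02  2.105e+00  1.000e-03  1.014e+00  6.700e-01]
```

>>> play_rows:
  rows:
    - [[-0.0003,-0.0004,0],[0,-0.1,0],0]
    - [[-0.0003,-0.0004,0],[0,-0.2,0],0]
    - [[-0.0003,-0.0004,0],[0,-0.3,0],0]
    - [[-0.0003,-0.0004,0],[0,-0.4,0],0]
    - [[-0.0003,-0.0004,0],[0,-0.4,0],0]

```text
time_s: 5.25
eef_pos: [0.4514, 0.0671, 0.0973]
tool_rot: [-0.426, 0.565, -0.564, 0.426]
ft_force: [3.7, 3.5, -12.6]
width: 0.0137
```

```bash
python3 - <<'E'
from h import *
show()
E
```

```text
t 5.25 p [0.4514 0.0671 0.0973] jaw -15.91 y [-1.4e-03  5.0e-04 -1.0e+00] F [  3.72   3.48 -12.56] T [ 0.605 -0.78  -0.003] w 0.0137 q [-7.000e-03  2.300e-02  2.105e+00  1.000e-03  1.015e+00  2.710e-01]
```

>>> play_rows:
  rows:
    - [[-0.0005,0,0.0003],[0,-0.1,0],0]
    - [[-0.0005,0,0.0003],[0,-0.2,0],0]
    - [[-0.0005,0,0.0003],[0,-0.3,0],0]
    - [[-0.0005,0,0.0003],[0,-0.3,0],0]

```text
time_s: 5.65
eef_pos: [0.4513, 0.0672, 0.0973]
tool_rot: [0.506, -0.495, 0.494, -0.504]
ft_force: [2.8, 1.4, -13.2]
width: 0.0133
```

```bash
python3 - <<'E'
from h import *
show()
E
```

```text
t 5.65 p [0.4513 0.0672 0.0973] jaw 1.2 y [-2.8e-03 -2.0e-04 -1.0e+00] F [  2.83   1.41 -13.19] T [ 0.409 -0.603  0.046] w 0.0133 q [-0.006  0.024  2.104 -0.     1.017 -0.027]
```

>>> play_rows:
  rows:
    - [[0,0.0008,0],[0,0,0],0]
    - [[0,0.0016,0],[0,0,0],0]
    - [[0,0.0023,0],[0,0,0],0]
    - [[0,0.0023,0],[0,0,0],0]

```text
time_s: 6.05
eef_pos: [0.4514, 0.0673, 0.0963]
tool_rot: [0.506, -0.495, 0.494, -0.504]
ft_force: [-0.3, 1.7, -11.8]
width: 0.0135
```

```bash
python3 - <<'E'
from h import *
show()
E
```

```text
t 6.05 p [0.4514 0.0673 0.0963] jaw 1.21 y [-3.3e-03 -4.0e-04 -1.0e+00] F [ -0.33   1.72 -11.81] T [0.298 0.046 0.02 ] w 0.0135 q [-0.006  0.026  2.104 -0.     1.015 -0.027]
```

>>> play_rows:
  rows:
    - [[0,0.0003,0],[0,0,0],0]
    - [[0,0.0006,0],[0,0,0],0]
    - [[0,0.0006,0],[0,0,0],0]

```text
time_s: 6.35
eef_pos: [0.4515, 0.0673, 0.096]
tool_rot: [0.506, -0.495, 0.494, -0.504]
ft_force: [-3.3, 0.6, -12.0]
width: 0.0131
```

```bash
python3 - <<'E'
from h import *
show()
E
```

```text
t 6.35 p [0.4515 0.0673 0.096 ] jaw 1.24 y [-3.2e-03 -4.0e-04 -1.0e+00] F [ -3.33   0.65 -12.03] T [ 0.17   0.428 -0.014] w 0.0131 q [-0.006  0.027  2.104 -0.     1.014 -0.027]
```

>>> play_rows:
  rows:
    - [[0,0.0004,0],[0,0,0],0]
    - [[0,0.0008,0],[0,0,0],0]
    - [[0,0.0008,0],[0,0,0],0]
    - [[0,0.0008,0],[0,0,0],0]

```text
time_s: 6.75
eef_pos: [0.4516, 0.0673, 0.0956]
tool_rot: [0.506, -0.495, 0.494, -0.504]
ft_force: [-5.2, 1.3, -9.5]
width: 0.0134
```

```bash
python3 - <<'E'
from h import *
show()
E
```

```text
t 6.75 p [0.4516 0.0673 0.0956] jaw 1.24 y [-3.4e-03 -4.0e-04 -1.0e+00] F [-5.21  1.33 -9.49] T [ 0.137  0.955 -0.066] w 0.0134 q [-0.006  0.028  2.104 -0.     1.013 -0.027]
```

>>> play_rows:
  rows:
    - [[0,0.0005,-0.0003],[0,0,0],0]
    - [[0,0.001,-0.0006],[0,0,0],0]
    - [[0,0.001,-0.0006],[0,-0.03,0],0]
    - [[0,0.001,-0.0006],[0,-0.06,0],0]

```text
time_s: 7.15
eef_pos: [0.4515, 0.0673, 0.0945]
tool_rot: [0.521, -0.479, 0.478, -0.52]
ft_force: [-2.7, 0.5, -12.0]
width: 0.0129
```

```bash
python3 - <<'E'
from h import *
show()
E
```

```text
t 7.15 p [0.4515 0.0673 0.0945] jaw 4.75 y [-1.8e-03 -3.0e-04 -1.0e+00] F [ -2.72   0.52 -11.97] T [ 0.076  0.565 -0.026] w 0.0129 q [-0.006  0.028  2.106 -0.     1.009 -0.088]
```

>>> play_rows:
  rows:
    - [[0,0.0004,0],[0,0,0],0]
    - [[0,0.0008,0],[0,0,0],0]
    - [[0,0.0008,0],[0,0,0],0]

```text
time_s: 7.45
eef_pos: [0.4515, 0.0673, 0.0935]
tool_rot: [0.52, -0.48, 0.479, -0.519]
ft_force: [-5.1, 0.2, -12.6]
width: 0.0131
```

```bash
python3 - <<'E'
from h import *
show()
E
```

```text
t 7.45 p [0.4515 0.0673 0.0935] jaw 4.65 y [-1.8e-03 -2.0e-04 -1.0e+00] F [ -5.05   0.2  -12.6 ] T [0.086 0.742 0.017] w 0.0131 q [-0.006  0.03   2.106 -0.     1.007 -0.087]
```

>>> play_rows:
  rows:
    - [[0,0.0005,0],[0,0,0],0]
    - [[0,0.001,0],[0,0,0],0]
    - [[0,0.0015,0],[0,0,0],0]
    - [[0,0.0015,0],[0,0,0],0]

```text
time_s: 7.85
eef_pos: [0.4515, 0.0673, 0.0929]
tool_rot: [0.521, -0.48, 0.479, -0.519]
ft_force: [-7.1, 1.1, -6.6]
width: 0.013
```

```bash
python3 - <<'E'
from h import *
show()
c=cam('scene'); cv2.imwrite('pics/s2.png',cv2.resize(c['image'][130:230,330:440],None,fx=6,fy=6,interpolation=cv2.INTER_CUBIC)[:,:,::-1])
E
```

```text
t 7.85 p [0.4515 0.0673 0.0929] jaw 4.66 y [-2.4e-03 -3.0e-04 -1.0e+00] F [-7.12  1.06 -6.65] T [-0.007  1.212 -0.084] w 0.013 q [-0.006  0.032  2.106 -0.     1.006 -0.087]
```

View pics/s2.png

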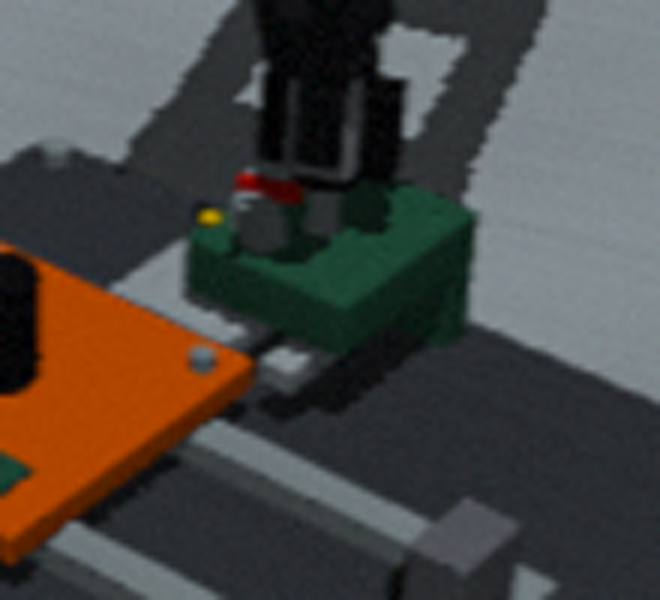

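>>> play_rows:
  rows:
    - [[0,0.0004,-0.0004],[0,-0.02,0],0]
    - [[0,0.0006,-0.0008],[0,-0.04,0],0]
    - [[0,0.0006,-0.0008],[0,-0.04,0],0]

```text
time_s: 8.2
eef_pos: [0.4515, 0.0674, 0.0929]
tool_rot: [0.53, -0.469, 0.469, -0.529]
ft_force: [-7.0, 0.8, -4.7]
width: 0.0133
```

```bash
python3 - <<'E'
from h import *
show()
E
```

```text
t 8.2 p [0.4515 0.0674 0.0929] jaw 6.97 y [-7.e-04 -1.e-04 -1.e+00] F [-6.97  0.79 -4.69] T [ 0.01   1.115 -0.022] w 0.0133 q [-0.006  0.031  2.107 -0.     1.005 -0.127]
```

>>> play_rows:
  rows:
    - [[0,0.0004,-0.0005],[0,0,0],0]
    - [[0,0.0006,-0.0008],[0,0,0],0]
    - [[0,0.0006,-0.0008],[0,0,0],0.3]
    - [[0,0.0006,-0.0008],[0,0,0],0.6]
    - [[0,0.0006,-0.0008],[0,0,0],1]

```text
time_s: 8.7
eef_pos: [0.4548, 0.0671, 0.0941]
tool_rot: [-0.527, 0.466, -0.471, 0.531]
ft_force: [-0.1, -0.3, 0.2]
width: 0.0538
```

>>> play_rows:
  rows:
    - [[0,0,0],[0,0,0],1]
    - [[0,-0.03,0],[0,0,0],1]
    - [[0,-0.07,0],[0,0,0],1]
    - [[0,-0.11,0],[0,0,0],1]
    - [[0,-0.11,0],[0,0,0],1]

```text
time_s: 9.2
eef_pos: [0.4563, 0.0672, 0.2087]
tool_rot: [-0.526, 0.465, -0.473, 0.533]
ft_force: [-0.0, -0.1, 0.2]
width: 0.085
```

```bash
python3 - <<'E'
from h import *
show()
c=cam('scene'); cv2.imwrite('pics/s3.png',cv2.resize(c['image'][130:230,330:440],None,fx=6,fy=6,interpolation=cv2.INTER_CUBIC)[:,:,::-1])
P=pts(c); o=np.array([.4514,.0654]); d=np.hypot(*(P[...,:2]-o).transpose(2,0,1)); m=(d<.03)&(P[...,2]>.09)&(P[...,2]<.14)
print(m.sum(), np.percentile(P[m][:,2],[50,90,95,98]))
a=dict(np.load('scene.npz'))
E
```

```text
t 9.2 p [0.4563 0.0672 0.2087] jaw 6.96 y [ 1.550e-02 -2.000e-04 -9.999e-01] F [-0.04 -0.1   0.16] T [-0.084 -0.029  0.017] w 0.085 q [-0.006 -0.132  2.019 -0.     1.239 -0.128]
417 [0.10820837 0.12006129 0.12071394 0.12158358]
```

View pics/s3.png

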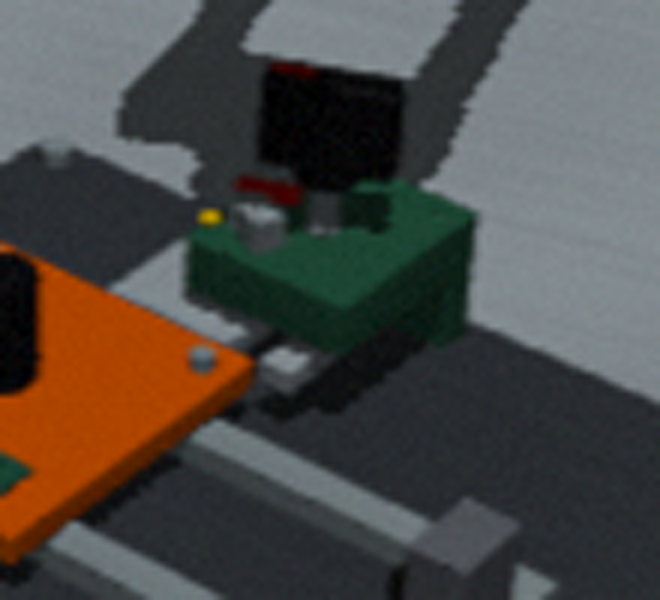

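The knob stays up after release, with the red pin at (268,190) at the collar and its top at about 0.121 m. I'll move over the nest post, then check the knob from above.

```bash
python3 - <<'E'
from h import *
print(delta([.5343,-.0096,.15],-15.57))
E
```

```text
(array([0.0858, 0.0564, 0.0696]), array([-0.0102,  0.3932, -0.0006]))
```

>>> play_rows:
  rows:
    - [[0.04,0,0.03],[-0.005,0.13,0],1]
    - [[0.07,0,0.055],[-0.01,0.26,0],1]
    - [[0.0858,0,0.0696],[-0.01,0.3932,0],1]
    - [[0.0858,0.03,0.0696],[-0.01,0.3932,0],1]
    - [[0.0858,0.03,0.0696],[-0.01,0.3932,0],1]

```text
time_s: 9.75
eef_pos: [0.5266, -0.0096, 0.1659]
tool_rot: [-0.433, 0.568, -0.558, 0.422]
ft_force: [-0.4, -0.7, -1.7]
width: 0.0849
```

```bash
python3 - <<'E'
from h import *
show()
print(delta([.5343,-.0096,.15],-15.57))
c=cam('top'); P=pts(c); z=P[...,2]
cv2.imwrite('pics/t3.png',cv2.resize(c['image'][170:340,215:435],None,fx=3.6,fy=3.5,interpolation=cv2.INTER_CUBIC)[:,:,::-1])
yaw=np.radians(-15.57); o=np.array([.5092,.0493]); M=np.array([[np.cos(yaw),-np.sin(yaw)],[np.sin(yaw),np.cos(yaw)]])
F=(P[...,:2]-o)@M; d=np.hypot(F[...,0]+.06,F[...,1])
m=(d<.03)&(z>.105)&(z<.14); r=cv2.minAreaRect((F[m]*1000).astype(np.float32)); print(r,m.sum(),np.median(z[m]))
E
```

```text
t 9.75 p [ 0.5266 -0.0096  0.1659] jaw -15.63 y [-0.0203  0.0023 -0.9998] F [-0.38 -0.72 -1.67] T [-0.009 -0.014 -0.018] w 0.0849 q [-1.510e-01  8.900e-02  1.889e+00 -1.000e-03  1.185e+00  1.220e-01]
(array([-0.0021,  0.0157,  0.0078]), array([ 0.0202, -0.0011,  0.0032]))
((-52.48830795288086, -18.873966217041016), (12.0905179977417, 3.5189480781555176), 16.367856979370117) 20 0.12121699092524107
```

View pics/t3.png

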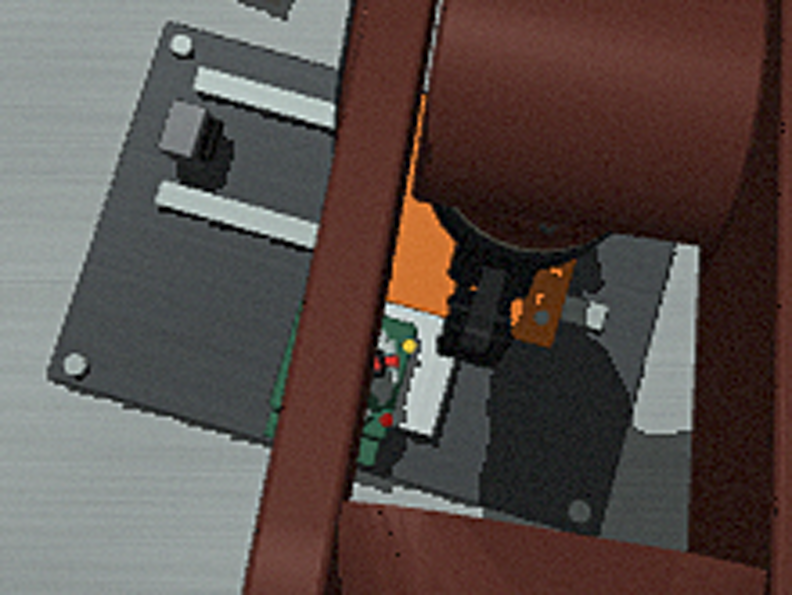

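From above, the arm covers most of the block. The visible tip of the wing, near (380,362), is at 0.1212 m, which matches the parked height (0.1215 m). Next I'll correct the tilt and position over the post.

>>> play_rows:
  rows:
    - [[-0.002,0.015,0.0078],[0.02,0,0],1]
    - [[-0.002,0.015,0.0078],[0.02,0,0],1]
    - [[-0.002,0.015,0.0078],[0.02,0,0],1]

```text
time_s: 10.1
eef_pos: [0.5375, -0.0092, 0.1564]
tool_rot: [0.427, -0.56, 0.566, -0.429]
ft_force: [-0.3, -0.2, 0.3]
width: 0.0851
```

```bash
python3 - <<'E'
from h import *
show()
print(delta([.5343,-.0096,.05],-15.57))
E
```

```text
t 10.1 p [ 0.5375 -0.0092  0.1564] jaw -15.52 y [ 0.0083 -0.0044 -1.    ] F [-0.26 -0.16  0.33] T [ 0.027 -0.015 -0.042] w 0.0851 q [-0.146  0.105  1.89  -0.003  1.138  0.126]
(array([ 0.001 ,  0.1063, -0.0039]), array([-0.0092,  0.0008,  0.002 ]))
```

>>> play_rows:
  rows:
    - [[0,0,0],[0,0,0],1]
    - [[0,0,0],[0,0,0],1]

```text
time_s: 10.3
eef_pos: [0.5385, -0.0096, 0.1572]
tool_rot: [0.426, -0.559, 0.567, -0.43]
ft_force: [1.1, -0.7, 0.6]
width: 0.0856
```

```bash
python3 - <<'E'
from h import *
show()
print(delta([.5343,-.0096,.05],-15.57))
E
```

```text
t 10.3 p [ 0.5385 -0.0096  0.1572] jaw -15.55 y [ 0.0108 -0.0049 -0.9999] F [ 1.09 -0.72  0.58] T [-0.009 -0.032 -0.026] w 0.0856 q [-0.146  0.104  1.889 -0.004  1.137  0.127]
(array([ 0.001 ,  0.1071, -0.0053]), array([-0.0117,  0.0004,  0.0018]))
```

>>> play_rows:
  rows:
    - [[0.001,0.03,-0.004],[-0.012,0,0.002],1]
    - [[0.001,0.065,-0.0045],[-0.012,0,0.002],1]
    - [[0.001,0.09,-0.005],[-0.012,0,0.002],1]
    - [[0.001,0.108,-0.005],[-0.012,0,0.002],1]
    - [[0.001,0.108,-0.005],[-0.012,0,0.002],1]

```text
time_s: 10.8
eef_pos: [0.5314, -0.0094, 0.0456]
tool_rot: [-0.43, 0.565, -0.561, 0.426]
ft_force: [0.2, -0.5, -0.6]
width: 0.0857
```

>>> play_rows:
  rows:
    - [[0,0,0],[0,0,0],1]

```text
time_s: 10.9
eef_pos: [0.5343, -0.0098, 0.0486]
tool_rot: [-0.428, 0.564, -0.563, 0.427]
ft_force: [0.3, 0.1, 0.9]
width: 0.0855
```

```bash
python3 - <<'E'
from h import *
show()
print(delta([.5343,-.0096,.048],-15.57))
E
```

```text
t 10.9 p [ 0.5343 -0.0098  0.0486] jaw -15.56 y [-1.4e-03  5.0e-04 -1.0e+00] F [0.28 0.1  0.9 ] T [ 0.006 -0.006 -0.041] w 0.0855 q [-0.15   0.262  1.944  0.     0.937  0.122]
(array([-0.0002,  0.0006, -0.    ]), array([ 0.0015,  0.0001, -0.0001]))
```

>>> play_rows:
  rows:
    - [[0,0,0],[0,0,0],0.5]
    - [[0,0,0],[0,0,0],0.35]
    - [[0,0,0],[0,0,0],0.2]
    - [[0,0,0],[0,0,0],0]
    - [[0,0,0],[0,0,0],0]
  newtons: 30

```text
time_s: 11.4
eef_pos: [0.5337, -0.0096, 0.0489]
tool_rot: [-0.428, 0.564, -0.562, 0.427]
ft_force: [-3.1, 1.3, 5.0]
width: 0.0232
```

>>> play_rows:
  rows:
    - [[0,0,0],[0,0,0],0]
    - [[0,0,0],[0,0,0],0]

```text
time_s: 11.6
eef_pos: [0.5337, -0.0096, 0.0489]
tool_rot: [-0.428, 0.564, -0.562, 0.427]
ft_force: [-3.0, 0.4, 4.9]
width: 0.0232
```

```bash
python3 - <<'E'
from h import *
show()
E
```

```text
t 11.6 p [ 0.5337 -0.0096  0.0489] jaw -15.56 y [-2.6e-03  8.0e-04 -1.0e+00] F [-3.04  0.43  4.88] T [ 0.085  0.447 -0.034] w 0.0232 q [-0.15   0.261  1.944  0.     0.939  0.122]
```

>>> play_rows:
  rows:
    - [[-0.001,-0.0004,-0.0004],[0,0,0],0]
    - [[-0.003,-0.0004,-0.0004],[0,0,0],0]
    - [[-0.006,-0.0004,-0.0004],[0,0,0],0]
    - [[-0.01,-0.0004,-0.0004],[0,0,0],0]
    - [[-0.01,-0.0004,-0.0004],[0,0,0],0]

```text
time_s: 12.1
eef_pos: [0.5366, 0.0007, 0.0489]
tool_rot: [-0.428, 0.564, -0.562, 0.428]
ft_force: [-1.0, -0.3, 5.3]
width: 0.0229
```

```bash
cat >> h.py <<'E'
def prog():
    s=sense(); d=s['eef_pos'][:2]-np.array([.5337,-.0096]); u=np.array([.2684,.9633]); F=s['ft_force'][:2]
    print('along',(d@u*1000).round(2),'across',(d@[.9633,-.2684]*1000).round(2),'F along',(F@u).round(2),'across',(F@[.9633,-.2684]).round(2))
E
python3 - <<'E'
from h import *
show();prog()
E
```

```text
t 12.1 p [0.5366 0.0007 0.0489] jaw -15.56 y [-0.0014  0.0012 -1.    ] F [-0.98 -0.26  5.31] T [-0.027  0.36  -0.019] w 0.0229 q [-1.300e-01  2.660e-01  1.939e+00  1.000e-03  9.390e-01  1.410e-01]
along 10.7 across 0.05 F along -0.51 across -0.88
```

>>> play_rows:
  rows:
    - [[-0.006,-0.0003,0],[0,0,0],0]
    - [[-0.014,-0.0003,0],[0,0,0],0]
    - [[-0.023,-0.0003,0],[0,0,0],0]
    - [[-0.031,-0.0003,0],[0,0,0],0]
    - [[-0.037,-0.0003,0],[0,0,0],0]

```text
time_s: 12.6
eef_pos: [0.5466, 0.0366, 0.0489]
tool_rot: [-0.428, 0.563, -0.563, 0.428]
ft_force: [-0.8, -2.8, 4.5]
width: 0.0231
```

```bash
python3 - <<'E'
from h import *
show();prog()
E
```

```text
t 12.6 p [0.5466 0.0366 0.0489] jaw -15.54 y [-1.2e-03  7.0e-04 -1.0e+00] F [-0.82 -2.8   4.46] T [-0.301  0.329 -0.015] w 0.0231 q [-6.200e-02  2.860e-01  1.912e+00  1.000e-03  9.450e-01  2.090e-01]
along 48.02 across 0.06 F along -2.92 across -0.04
```

Drag is 2.9 N, as expected from the given friction. I'll continue to about 90 mm.

>>> play_rows:
  rows:
    - [[-0.008,0,0],[0,0,0],0]
    - [[-0.017,0,0],[0,0,0],0]
    - [[-0.027,0,0],[0,0,0],0]
    - [[-0.036,0,0],[0,0,0],0]
    - [[-0.042,0,0],[0,0,0],0]

```text
time_s: 13.1
eef_pos: [0.5579, 0.0771, 0.0489]
tool_rot: [-0.428, 0.564, -0.563, 0.428]
ft_force: [-1.2, -1.5, 5.2]
width: 0.023
```

>>> play_rows:
  rows:
    - [[-0.0015,0,0],[0,0,0],0]
    - [[-0.003,0,0],[0,0,0],0]
    - [[-0.004,0,0],[0,0,0],0]

```text
time_s: 13.4
eef_pos: [0.5587, 0.0801, 0.0489]
tool_rot: [-0.428, 0.564, -0.563, 0.427]
ft_force: [-1.9, -2.0, 4.6]
width: 0.0228
```

```bash
python3 - <<'E'
from h import *
show();prog()
E
```

```text
t 13.4 p [0.5587 0.0801 0.0489] jaw -15.56 y [-1.5e-03  5.0e-04 -1.0e+00] F [-1.91 -1.98  4.6 ] T [-0.258  0.266 -0.013] w 0.0228 q [1.800e-02 3.160e-01 1.872e+00 1.000e-03 9.550e-01 2.890e-01]
along 93.09 across -0.01 F along -2.42 across -1.31
```

Now small steps of 1 mm per row.

>>> play_rows:
  rows:
    - [[-0.001,0,0],[0,0,0],0]
    - [[-0.002,0,0],[0,0,0],0]
    - [[-0.003,0,0],[0,0,0],0]
    - [[-0.004,0,0],[0,0,0],0]
    - [[-0.005,0,0],[0,0,0],0]

```text
time_s: 13.9
eef_pos: [0.56, 0.0847, 0.0489]
tool_rot: [-0.428, 0.564, -0.563, 0.427]
ft_force: [-1.5, -1.3, 6.1]
width: 0.023
```

```bash
python3 - <<'E'
from h import *
prog()
E
```

```text
along 97.88 across -0.02 F along -1.68 across -1.11
```

>>> play_rows:
  rows:
    - [[-0.0006,0,0],[0,0,0],0]
    - [[-0.0012,0,0],[0,0,0],0]
    - [[-0.0018,0,0],[0,0,0],0]
    - [[-0.0018,0,0],[0,0,0],0]

```text
time_s: 14.3
eef_pos: [0.5605, 0.0865, 0.0489]
tool_rot: [-0.428, 0.564, -0.563, 0.427]
ft_force: [-2.0, -0.4, 5.0]
width: 0.0232
```

```bash
python3 - <<'E'
from h import *
prog()
E
```

```text
along 99.8 across 0.02 F along -0.97 across -1.83
```

>>> play_rows:
  rows:
    - [[-0.0005,0,0],[0,0,0],0]
    - [[-0.001,0,0],[0,0,0],0]
    - [[-0.001,0,0],[0,0,0],0]

```text
time_s: 14.6
eef_pos: [0.5606, 0.0868, 0.0489]
tool_rot: [-0.428, 0.563, -0.563, 0.427]
ft_force: [-2.9, -3.1, 5.8]
width: 0.0231
```

```bash
python3 - <<'E'
from h import *
prog()
E
```

```text
along 100.03 across 0.01 F along -3.82 across -1.98
```

>>> play_rows:
  rows:
    - [[-0.0004,0,0],[0,0,0],0]
    - [[-0.0007,0,0],[0,0,0],0]
    - [[-0.0007,0,0],[0,0,0],0]

```text
time_s: 14.9
eef_pos: [0.5606, 0.0868, 0.0489]
tool_rot: [-0.429, 0.563, -0.563, 0.427]
ft_force: [-3.3, -5.4, 6.0]
width: 0.0228
```

```bash
python3 - <<'E'
from h import *
prog()
E
```

```text
along 100.03 across 0.0 F along -6.08 across -1.74
```

The nest is against the stop: there was no further motion and the force climbed gently to 6 N. I'll release and back off.

>>> play_rows:
  rows:
    - [[0,0,0],[0,0,0],0.4]
    - [[0,0,0],[0,0,0],0.7]
    - [[0,0,0],[0,0,0],1]
    - [[0,0,0],[0,0,0],1]
    - [[0,0,0],[0,0,0],1]

```text
time_s: 15.4
eef_pos: [0.5607, 0.0883, 0.0485]
tool_rot: [-0.428, 0.564, -0.562, 0.427]
ft_force: [0.3, -0.5, 0.8]
width: 0.0855
```

>>> play_rows:
  rows:
    - [[0,-0.02,0],[0,0,0],1]
    - [[0,-0.05,0],[0,0,0],1]
    - [[0,-0.09,0],[0,0,0],1]
    - [[0,-0.13,0],[0,0,0],1]
    - [[0,-0.16,0],[0,0,0],1]

```text
time_s: 15.9
eef_pos: [0.562, 0.0882, 0.2117]
tool_rot: [0.427, -0.563, 0.563, -0.428]
ft_force: [0.0, 0.3, -0.1]
width: 0.0854
```

>>> play_rows:
  rows:
    - [[-0.05,0,0],[0,0,0],1]
    - [[-0.1,0,0],[0,0,0],1]
    - [[-0.15,0,0],[0,0,0],1]
    - [[-0.2,0,0],[0,0,0],1]
    - [[-0.25,0,0],[0,0,0],1]

```text
time_s: 16.4
eef_pos: [0.6284, 0.3309, 0.2087]
tool_rot: [-0.428, 0.564, -0.563, 0.427]
ft_force: [1.1, -1.0, 0.1]
width: 0.0854
```

>>> play_rows:
  rows:
    - [[-0.05,0,0],[0,0,0],1]
    - [[-0.1,0,0],[0,0,0],1]
    - [[-0.14,0,0],[0,0,0],1]
    - [[-0.14,0,0],[0,0,0],1]
    - [[-0.14,0,0],[0,0,0],1]

```text
time_s: 16.9
eef_pos: [0.6651, 0.4645, 0.2071]
tool_rot: [-0.429, 0.563, -0.562, 0.427]
ft_force: [-0.1, 0.5, 0.2]
width: 0.0855
```

```bash
python3 - <<'E'
from h import *
show()
c=cam('scene'); cv2.imwrite('pics/s4.png',cv2.resize(c['image'][120:320,200:480],None,fx=2.8,fy=2.8,interpolation=cv2.INTER_CUBIC)[:,:,::-1])
c=cam('top'); P=pts(c); z=P[...,2]
cv2.imwrite('pics/t4.png',cv2.resize(c['image'][120:340,215:435],None,fx=2.7,fy=2.7,interpolation=cv2.INTER_CUBIC)[:,:,::-1])
hsv=cv2.cvtColor(c['image'],cv2.COLOR_RGB2HSV)
yaw=np.radians(-15.57); o=np.array([.5092,.0493]); M=np.array([[np.cos(yaw),-np.sin(yaw)],[np.sin(yaw),np.cos(yaw)]])
F=(P[...,:2]-o)@M; d=np.hypot(F[...,0]+.06,F[...,1])
m=(d<.03)&(z>.108)&(z<.14)
if m.sum()>5: print('knob',cv2.minAreaRect((F[m]*1000).astype(np.float32)),m.sum(),np.median(z[m]))
m=(z>.034)&(z<.042)&(hsv[...,1]>150)&(hsv[...,0]<20)&(abs(F[...,0]-.04)<.08)&(abs(F[...,1])<.15)
print('plate',cv2.minAreaRect((F[m]*1000).astype(np.float32)))
E
```

```text
t 16.9 p [0.6651 0.4645 0.2071] jaw -15.46 y [-3.2e-03 -9.0e-04 -1.0e+00] F [-0.11  0.45  0.21] T [0.005 0.032 0.037] w 0.0855 q [5.230e-01 6.320e-01 1.099e+00 1.000e-03 1.414e+00 7.930e-01]
knob ((-60.00553512573242, -0.21001052856445312), (13.860910415649414, 43.71484375), 22.580528259277344) 204 0.12119804560333747
plate ((40.08619689941406, 50.03553009033203), (120.33667755126953, 110.17359161376953), 0.010713945142924786)
```

View pics/s4.png

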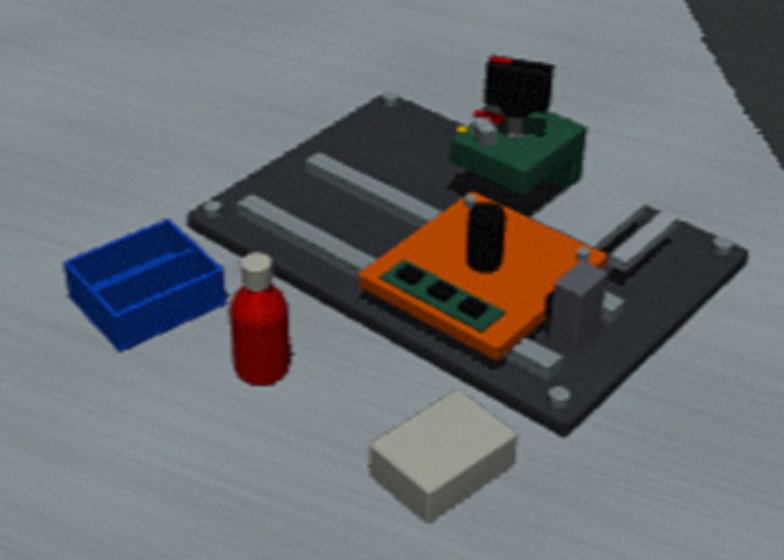

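View pics/t4.png

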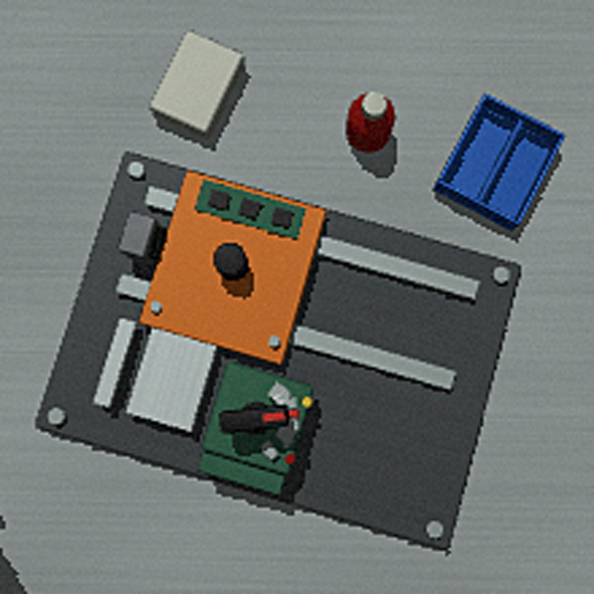

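The top view shows the plate at the stop, centred at fixture y 50.0 mm (slide of about 100 mm). The knob top is up 7.5 mm and turned about 1.0 rad. The tray, bottle and box are where they were.

```bash
python3 -c "
from h import *
print(sign_off())"
```

```text
the job is handed in; nothing more can be done
None
```

The knob is parked, the nest is home against the rubber stop, and the job was handed in at about 17 s.

- **Knob:** I pulled it up about 12 mm, turned it counterclockwise, and rested the pin on the collar. I then turned it on until it dropped into the notch, at about 1.0 rad. After release, the top camera showed the knob top 7.5 mm above where it started, which matches the parking notch.
- **Nest:** It slid freely with about 2–3 N of drag, so the plunger was clear. I took the last few millimetres in steps of 1 mm or less until it touched the stop, pressed to about 6 N, and let go. The last picture puts the slide at 100.0 mm.
- **Bystanders and robot:** The tray, bottle and box look unmoved in the pictures; I did not measure their positions. The robot is clear of everything and reads almost no force.

- **Closing on the knob:** The force reading briefly reached about 20 N upward as the fingers closed on the wing, then settled to about 8 N.
- **Sideways load:** There was up to about 7 N sideways on the knob while I held it. When I opened the fingers, the gripper shifted 3–5 mm, but the knob stayed in its notch.
- **Not checked:** I did not feel for both walls of the parking notch; the parked height and the floor contact are the evidence.

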